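# Lock a fresh bayonet filter into the lacquer strainer and open its valve

## Robot

A 7-joint arm with a two-finger parallel gripper is mounted at the origin on the work surface. World frame = base frame: x ahead of the robot, y to its left, z up, the work surface at z = 0. Lengths are in mm, angles in rad, forces in N, time in s.
With the tool pointing down it reaches from about 425 to 875 mm from the base axis. Payload 9.9 kg.
Tool frame: the origin (TCP) lies at the very end of the fingers, on their centre line; the grasp point (between the pads) lies 19 mm behind it; z points along the fingers, y is the line along which they close (so a half turn about z gives the same grasp; the last joint's range is limited). The gripper opens to 85 mm and grips with 20 to 120 N. Pads are 22 mm wide; open, the fingers measure 114 mm over their backs; the gripper's body (76 mm by 85 mm) begins 54 mm behind the grasp point. The pads swing forward as they close: fully open they stand 13 mm farther back than shut.
Start: joints at [-1.42, 0.576, 0.025, 1.437, -0.015, 1.129, -0.057], TCP at [157.03, 656.483, 197.689] pointing down, gripper open.
Joint ranges: [-2.76, 2.76], [-0.34, 2.15], [-1.52, 1.57], [0.19, 2.46], [-1.09, 4.23], [0.17, 1.99], [-2.82, 2.82]. Speed limits (rad/s): [2.22, 2.22, 3.01, 3.01, 3.14, 3.14, 3.14].

## Interface

Orientations are given as a unit quaternion [x, y, z, w].
In Python, from cell import manip, snapshot, job gives the robot as it stands. The module is installed in compiled form; this text tells all that it offers.
- The arm moves only by the tool carry_out, never from a script. Its arguments are lists of equal length, an entry for each row: "linear": the shift along the tool's x, y, z in m, a list of three; "dr": the turn, a rotation vector about the tool's x, y, z in degrees, a list of three; "claw": the opening in per cent of the stroke, from 0 (shut) to 100 (fully open). In form: {"linear": [[dx, dy, dz], ...], "dr": [[ax, ay, az], ...], "claw": [claw, ...]}. A call has 1 to 12 rows; each row shifts and turns the commanded pose from where the row before left it, along the tool's axes as they then stand; what a row does not reach is not made up. A row lasts 1/8 s, in which the tool goes at most 62.5 mm and 10.7 degrees, less where a joint would pass 70% of its speed; a pose out of reach is approached as far as the arm can. A call is refused whole if a number of a shift passes 0.0625 or a number of a turn 10.7, either way. A call with a gripper value outside its range is refused whole. The fingers move at their own pace and stop on an object; "newtons" is the grip in N (left out, the last holds). Time passes only in rows, so rows that do not move let the fingers close. It gives the time, the measured TCP pose, the force, the opening and the grip force at its end, in the units of the state.
- manip.observe(): the state, without advancing time (a new reading comes with each control period).
- snapshot(name): name is "side" or "top" or "wrist"; returns a dict with "pixels" (420x560x3 uint8, red, green, blue), "intrinsics" (3x3 intrinsics, pixels), "camera_from_world" (4x4, takes a point from world to camera coordinates). Camera axes: x right, y down, z forward; pixel columns grow to the right and rows downward; lengths in mm; the calibration is good to about 2 mm. A picture is of the moment at which its call begins. There is no depth.
- job.job_done(): hands the job in; it is judged then, once.
The state is a dict: "t": time; "joint_pos": joint angles; "joint_velocities": joint speeds; "tau": joint torques, N m; "tool_pos": TCP position; "eef_rot": TCP orientation; "wrist_force": force on the tool from outside, world axes, zero at the start; "wrist_torque": the same for the moment, N m; "width": opening from 0.0 (shut) to 1.0 (fully open); "grip_force": force on a finger pad.
Only numpy, scipy, OpenCV 4.12 (cv2) and the standard library are available. Lean on these libraries where they do the work, as an engineer would, in place of code of your own. Each camera call takes 0.05 s, during which the arm holds its last target. There are 200 camera calls.

## Task

Fit the fresh filter (blue handle) into the lacquer strainer: put it in with its handle in line with the yellow marks, push it down against the spring, turn it a quarter turn clockwise to the green marks, and let the spring lift it into its lock. Once it is locked and you have let go of it, swing the red valve lever all the way over to its far side. Leave the used filter (black handle) standing where it is, and do not knock the brush jar.

Things in the scene. Friction and masses are not known exactly. Their poses are not given: they have to be found in the camera images.
- fresh_grip (a point): Fresh filter, loose, upright, 116 mm tall, 0.2-0.45 kg. Point: middle of its blue handle, on its axis, 98 mm above its foot. Handle 80 mm long (own x), 18 thick (own y), 36 high, flat sides, white line on top. Under it an 80 mm disc, 10 mm thick (underside 28 mm below the point), a 58 mm neck and a white 54 mm pleated cartridge. Half a turn makes no difference. Own z up.
- fresh_lug (a point): Top centre of one of the fresh filter's two steel lugs, which stick out of the neck along own +x and -x (in line with the handle) to 37.5 mm from the axis. Each is 14 mm wide and 8 mm thick. This point is 34 mm from the axis along +x and 45 mm below the handle point (17 mm below the disc's underside).
- used_grip (a point): Used filter, same shape and size, with a black handle and a dark brown cartridge; the same point on it. It stands on the table near the fresh one (their places may be swapped); leave it alone.
- mouth (a point): Centre of the strainer's mouth, level with its rim: fixed upright white cylinder, 100 mm across with a dark rim, 100 mm above the table. Opening 62 mm across with two opposite notches. Own z up, own x towards a green mark; its yaw is within 20 deg. Disc down on the rim: handle point 28 mm above this. Filter turns freely 80 deg clockwise (from above) with the handle point under 33 mm, best 30 mm.
- notch (a point): Middle of one of the two entry notches in the rim, 36 mm from the mouth's axis at +80 deg about its z from its x (counter-clockwise from above); the other is opposite. 20 mm wide, reaching 40 mm from the axis, with yellow marks on the rim. The lugs go down through these; the rim is 12 mm thick there and the lugs must go below it before they can turn.
- pocket (a point): On the rim over one of the two lock pockets, 36 mm from the mouth's axis along its +x; the other is opposite. Green marks on the rim. The pocket is in the rim's underside, 5 mm deep, 20 mm wide; a stop is 5 deg past it. Filter let up here: the spring lifts it in, and it is locked with the handle along the mouth's x and the handle point 38 mm above the mouth.
- spring_plate (a joint): Travel of the round spring plate inside the strainer: 0 up, 0.022 m fully down. It meets the filter's foot when the handle point is 49 mm above the mouth; it pushes up with about 4 N there, 9 N when locked (0.011 m) and 13 N at full push. Without a push the filter just rests on it, lugs half in the notches, unable to turn.
- valve_tip (a point): Centre of the red ball, 26 mm across, on the end of the valve lever, a 10 mm steel rod. The lever's pivot, in the mouth's axes, is 150 mm along -y and 66 mm below the rim (34 mm above the table); the ball is 80 mm from it. It swings about the mouth's y axis, from leaning 0.5 rad to -x (shut, near the robot) over upright to leaning 0.5 rad to +x (open).
- valve (a joint): Valve lever's angle: 0 fully shut (leaning to the mouth's -x, nearer the robot), 1.0 rad fully open at its stop (leaning to +x). It starts between 0 and 0.15 rad, needs about 1 N at the ball, and stays where it is left.
- jar: Blue jar, 84 mm across and 90 mm high, with brushes up to 240 mm high, standing loose at the left; origin at the centre of its underside. A bystander.
There are look-alikes about, which are no part of the job. Leave any orange look-alike of the part that bears fresh_grip alone.

How it is judged (in metres and radians):
On the way, in this order (a step that is already met when the one before it is completed fails the run):
1. the fresh filter is locked in the strainer and let go of (z of fresh_grip in the frame of mouth between 0.035 and 0.041 m and horizontal distance between fresh_grip and mouth below 0.006 m and angle between the x axis of fresh_grip and the x axis of mouth, either way round below 0.15 rad and angle between fresh_grip's own z axis and vertical below 0.08 rad and contact force between fresh and the fingers below 0.2 N), for 0.2 s.
2. the valve lever is swung open (value of joint valve above 0.85 rad), for 0.1 s.
At the end, for the whole second after the job is handed in: The fresh filter is locked in the strainer: handle point 35 to 41 mm above the mouth and within 6 mm of its axis, handle within 0.15 rad of the green marks, upright within 0.08 rad, at rest and let go of; the valve lever is beyond 0.85 rad of its 1.0 rad swing (all of step 1 and value of joint valve above 0.85 rad and linear speed of fresh below 0.02 m/s); the robot touches nothing.
It fails at once if the used filter is moved by more than 30 mm (distance of used_grip from where it was at the start of the episode above 0.03 m).
It fails at once if the brush jar is knocked (moved by more than 30 mm) (distance of jar from where it was at the start of the episode above 0.03 m).
It also fails if it takes over 54 s, if anything falls off the work surface, if the arm or the gripper's body presses on something with over 40 N, if the wrist force passes 120 N, or if a joint passes its speed limit or range.

## Working session

There is one attempt and no reset: what is moved stays moved. The work goes in short steps, Python scripts to look and compute and a tool call to move; the robot and the scene stay as the last step left them, time stands still between calls to the robot, and variables do not carry over. Pictures are saved under pics/ and viewed, at most 10 in all, crops included, and the job is handed in when it is done.

Besides the shell and the picture viewer there is one more tool, called as a command line: name --argument value ..., lists and objects as JSON in quotes. carry_out: Moves the arm, as the interface text tells. Its arguments: {"type":"object","properties":{"linear":{"type":"array"},"dr":{"type":"array"},"claw":{"type":"array"},"newtons":{"type":"number"}},"required":["linear","dr","claw"]}

```bash
mkdir -p pics
python3 - <<'E'
from cell import manip, snapshot
import cv2, numpy as np, pickle
s=manip.observe(); print(s['t'],s['tool_pos'],s['eef_rot'],s['width'])
for n in('top','side'):
    d=snapshot(n); pickle.dump(d,open(f'{n}0.pkl','wb')); cv2.imwrite(f'pics/{n}0.png',d['pixels'][:,:,::-1])
    M=d['camera_from_world']; print(n,(-M[:3,:3].T@M[:3,3]).round(1),d['intrinsics'][0,0])
E
```

```text
0.0 [156.89056057 655.96008912 196.82641128] [ 1.17117308e-01  9.93117715e-01 -8.58215474e-04 -6.48846249e-05] 0.9983986280624585
top [ 376.7   39.7 1159.9] 424.0473027225154
side [ 340.7 -641.   887.7] 397.5526439418841
```

View pics/top0.png

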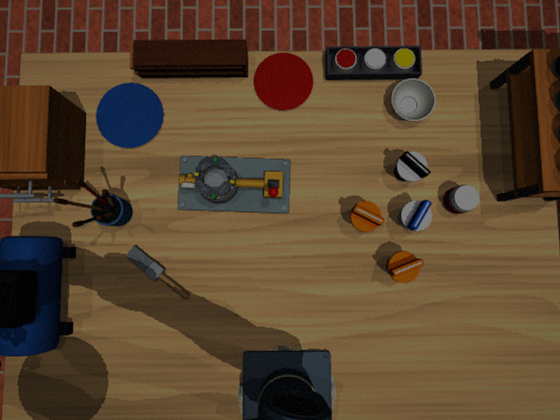

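View pics/side0.png

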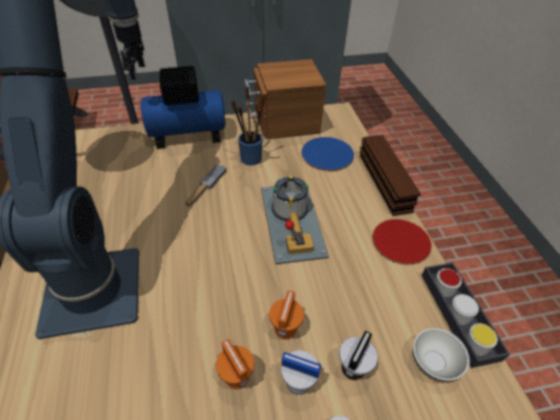

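The top view shows the fresh filter (blue) at (418,214), the used one at (412,166), orange look-alikes at (367,216) and (405,266), the strainer at (215,180), the valve ball at (273,191) and the jar at (110,210). The side view agrees: fresh at (300,370), strainer at (290,195).

```bash
cat > h.py <<'E'
import numpy as np, cv2, pickle
def ray(d,uv):
    M=d['camera_from_world'];R=M[:3,:3];c=-R.T@M[:3,3]
    return c,R.T@np.linalg.inv(d['intrinsics'])@np.array([uv[0],uv[1],1.])
def plane(d,uv,z):
    c,v=ray(d,uv);return c+v*(z-c[2])/v[2]
def cross(d1,u1,d2,u2):
    A=[];b=[]
    for d,u in((d1,u1),(d2,u2)):
        c,v=ray(d,u);v=v/np.linalg.norm(v);P=np.eye(3)-np.outer(v,v);A.append(P);b.append(P@c)
    return np.linalg.lstsq(np.vstack(A),np.hstack(b),rcond=None)[0]
def proj(d,p):
    q=d['intrinsics']@(d['camera_from_world']@np.r_[p,1.])[:3];return q[:2]/q[2]
def blobs(d,lo,hi,roi,amin=4):
    x0,y0,x1,y1=roi;h=cv2.cvtColor(d['pixels'],cv2.COLOR_RGB2HSV)[y0:y1,x0:x1]
    m=cv2.inRange(h,np.array(lo),np.array(hi))
    n,l,s,c=cv2.connectedComponentsWithStats(m)
    out=[]
    for i in range(1,n):
        if s[i,4]>=amin:
            ys,xs=np.nonzero(l==i);pts=np.c_[xs+x0,ys+y0].astype(np.float32)
            out.append((int(s[i,4]),c[i]+[x0,y0],pts))
    return sorted(out,key=lambda o:-o[0])
E
python3 - <<'E'
from h import *
t=pickle.load(open('top0.pkl','rb'));s=pickle.load(open('side0.pkl','rb'))
for n,d,roi in(('top',t,(395,190,440,235)),('side',s,(275,340,325,395))):
    for a,c,p in blobs(d,(105,120,40),(130,255,255),roi):
        r=cv2.minAreaRect(p);print(n,'blue',a,c.round(1),r)
        box=cv2.boxPoints(r);print([plane(d,b,116)[:2].round(1).tolist() for b in box], plane(d,c,110).round(1))
b=[blobs(t,(0,160,90),(6,255,255),(255,175,290,205))[0],blobs(s,(0,160,90),(6,255,255),(275,210,305,240))[0]]
print('ball',[ (x[0],x[1].round(1)) for x in b],cross(t,b[0][1],s,b[1][1]).round(1))
for n,d,roi in(('top',t,(185,150,240,210)),('side',s,(268,170,315,220))):
    for nm,lo,hi in(('y',(20,120,80),(32,255,255)),('g',(40,90,50),(85,255,255))):
        for a,c,p in blobs(d,lo,hi,roi,2): print(n,nm,a,c.round(1),plane(d,c,100).round(1))
A=cv2.resize(t['pixels'][145:215,175:295],None,fx=4,fy=4,interpolation=2)
B=cv2.resize(t['pixels'][180:250,345:445],None,fx=4,fy=4,interpolation=2)
C=cv2.resize(s['pixels'][165:265,255:330],None,fx=4,fy=4,interpolation=2)
o=np.zeros((600,800,3),np.uint8);o[:280,:480]=A;o[300:580,:400]=B;o[:400,490:790]=C
cv2.imwrite('pics/crop.png',o[:,:,::-1])
E
```

```text
top blue 157 [420.2 214.4] ((420.269287109375, 214.6538543701172), (7.069979190826416, 32.12499237060547), 29.744882583618164)
[[432.7, -302.6], [501.6, -345.0], [492.7, -359.8], [424.0, -317.4]] [ 463.7 -333.   110. ]
side blue 295 [300.8 366.7] ((300.1764831542969, 366.29412841796875), (38.32063293457031, 11.641711235046387), 14.03624439239502)
[[421.7, -337.0], [432.1, -315.6], [500.2, -348.7], [488.7, -369.1]] [ 462.8 -341.6  110. ]
ball [(44, array([273. , 191.6])), (50, array([289. , 224.3]))] [523.9  32.4 111.6]
top y 15 [195.9 173.6] [573.2 226.9 100. ]
top y 13 [188.8 180.5] [555.6 244.8 100. ]
top y 13 [231.7 181. ] [553.5 136.3 100. ]
top y 7 [237.7 182.6] [549.3 121.1 100. ]
top y 6 [189.5 175. ] [569.7 243.1 100. ]
top y 4 [211.2 151.8] [629.2 188.4 100. ]
top y 4 [231.  150.8] [631.4 138.1 100. ]
top y 3 [190.  151.7] [629.9 242.5 100. ]
top y 2 [195.5 151. ] [631.5 228.5 100. ]
top y 2 [207.5 151. ] [631.2 197.9 100. ]
top y 2 [233.5 151.5] [629.4 131.8 100. ]
top y 2 [238.  151.5] [629.3 120.3 100. ]
top y 2 [202.5 152.5] [627.5 210.6 100. ]
top y 2 [215.5 152. ] [628.5 177.6 100. ]
top y 2 [224.  152.5] [627.  155.9 100. ]
top g 21 [214.8 159. ] [610.2 179.3 100. ]
top g 21 [212.8 195.4] [517.2 184.  100. ]
side y 22 [290.5 201.3] [550.3 126.3 100. ]
side y 10 [290.2 176.5] [573.  228.9 100. ]
side g 8 [274.9 188.9] [517.2 184.6 100. ]
side g 6 [306.  185.5] [609.5 181.7 100. ]
```

View pics/crop.png

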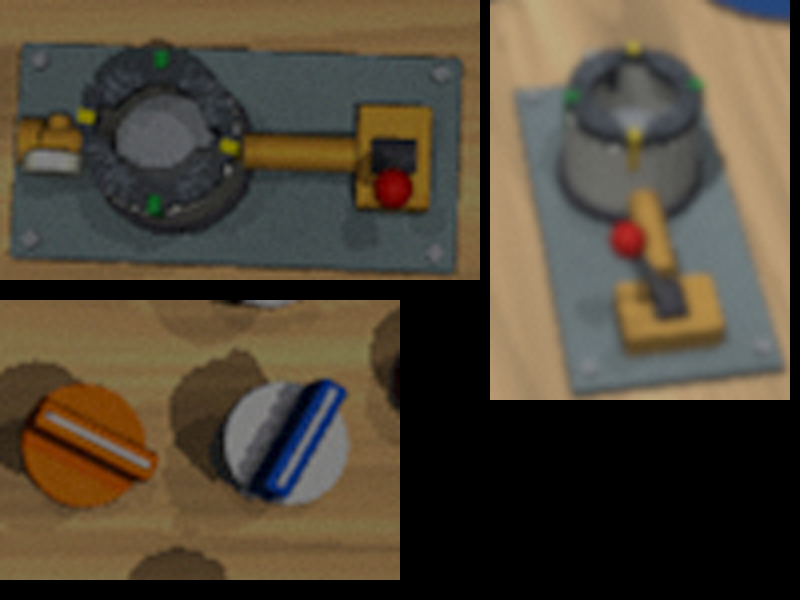

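The crop shows the yellow marks at the left and right of the rim and the green ones at its top and bottom. The blue handle runs from lower left to upper right, and the ball leans towards the robot. Mouth ≈ (563.4, 182), yaw ≈ -2.3°. Fresh ≈ (463, -331), heading ≈ -31.6°. Next I work out the approach in tool axes.

```bash
cat > w.py <<'E'
from h import *
from scipy.spatial.transform import Rotation as R
from cell import manip
def tool(dw): return R.from_quat(manip.observe()['eef_rot']).inv().apply(dw).round(1)
def yaw(): 
    Q=R.from_quat(manip.observe()['eef_rot']).as_matrix();return np.degrees(np.arctan2(Q[1,:2],Q[0,:2])).round(2),Q[2].round(4)
E
python3 - <<'E'
from w import *
print(yaw())
P=np.array([[157,656,197],[140,510,330],[360,350,330],[470,0,330],[440,-250,270],[463,-331,220]])
for a in np.diff(P,axis=0): print(a,np.linalg.norm(a).round(),tool(a))
t=pickle.load(open('top0.pkl','rb'))
print(plane(t,(113,210),90),plane(t,(366,216),116),plane(t,(412,166),116))
E
```

```text
(array([166.55,  76.55]), array([-1.0e-04, -1.4e-03, -1.0e+00]))
[ -17 -146  133] 198.0 [ -17.4 -146.1 -132.8]
[ 220 -160    0] 272.0 [-2.512e+02 -1.044e+02  2.000e-01]
[ 110 -350    0] 367.0 [-188.4 -314.8    0.5]
[ -30 -250  -60] 259.0 [ -29.  -250.    60.4]
[ 23 -81 -50] 98.0 [-41.2 -73.4  50.1]
[483.38915792 437.94198952  90.        ] [ 460.4669911  -196.86724311  116.        ] [ 584.81779448 -315.72961619  116.        ]
```

carry_out --linear '[[-0.0045,-0.0365,-0.033],[-0.0045,-0.0365,-0.033],[-0.0045,-0.0365,-0.033],[-0.0045,-0.0365,-0.033],[-0.05,-0.021,0],[-0.05,-0.021,0],[-0.05,-0.021,0],[-0.05,-0.021,0],[-0.05,-0.021,0]]' --dr '[[0,0,0],[0,0,0],[0,0,0],[0,0,0],[0,0,0],[0,0,0],[0,0,0],[0,0,0],[0,0,0]]' --claw '[100,100,100,100,100,100,100,100,100]' --newtons 60

```text
t: 1.23
tool_pos: [360.3, 348.7, 329.6]
eef_rot: [0.117, 0.993, -0.0, -0.0]
wrist_force: [0.8, 1.5, -0.5]
width: 0.999
grip_force: 0.0
```

carry_out --linear '[[-0.027,-0.045,0],[-0.027,-0.045,0],[-0.027,-0.045,0],[-0.027,-0.045,0],[-0.027,-0.045,0],[-0.027,-0.045,0],[-0.027,-0.045,0],[-0.006,-0.05,0.012],[-0.006,-0.05,0.012],[-0.006,-0.05,0.012],[-0.006,-0.05,0.012],[-0.006,-0.05,0.012]]' --dr '[[0,0,0],[0,0,0],[0,0,0],[0,0,0],[0,0,0],[0,0,0],[0,0,0],[0,0,0],[0,0,0],[0,0,0],[0,0,0],[0,0,0]]' --claw '[100,100,100,100,100,100,100,100,100,100,100,100]'

```text
t: 2.72
tool_pos: [440.4, -251.7, 269.2]
eef_rot: [0.117, 0.993, 0.0, -0.0]
wrist_force: [0.0, -1.0, 0.0]
width: 0.997
grip_force: 0.0
```

carry_out --linear '[[-0.0205,-0.0365,0.025],[-0.0205,-0.0365,0.025],[0,0,0],[0,0,0],[0,0,0]]' --dr '[[0,0,0],[0,0,0],[0,0,9],[0,0,9.2],[0,0,0]]' --claw '[100,100,100,100,100]'

```text
t: 3.35
tool_pos: [463.6, -330.8, 219.2]
eef_rot: [0.272, 0.962, -0.0, -0.001]
wrist_force: [0.1, 0.2, 0.2]
width: 0.999
grip_force: 0.0
```

Run:
```python
from w import *
from cell import snapshot
s=manip.observe();print(s['t'],s['tool_pos'],yaw())
d=snapshot('wrist');pickle.dump(d,open('w1.pkl','wb'));cv2.imwrite('pics/w1.png',d['pixels'][:,:,::-1])
M=d['camera_from_world']; print((-M[:3,:3].T@M[:3,3]).round(1),d['intrinsics'][0,0])
for a,c,p in blobs(d,(105,120,40),(130,255,255),(0,0,560,420),80):
    r=cv2.minAreaRect(p);b=np.array([plane(d,q,116)[:2] for q in cv2.boxPoints(r)]);print(a,c,b.round(1).tolist(),b.mean(0))
```

```text
3.35 [ 463.56179832 -330.79576294  219.21329224] (array([148.4,  58.4]), array([ 1.e-03, -5.e-04, -1.e+00]))
[ 398.5 -291.1  395.2] 374.0421109628529
1469 [277.19400953 189.26004084] [[423.6, -317.9], [432.1, -304.0], [500.5, -345.4], [491.2, -360.4]] [ 461.84242358 -331.9425381 ]
```

View pics/w1.png

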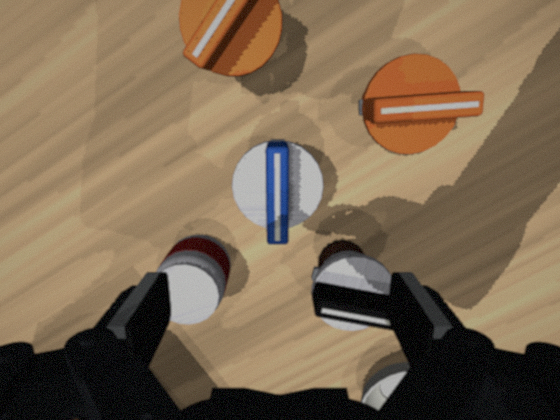

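The wrist view shows the blue handle vertical at (277,190), between the open fingers. Its length measures 80 mm, as given, with its centre at (461.8, -332). I go down and grip.

carry_out --linear '[[0.0008,-0.0014,0.03],[0,0,0.04],[0,0,0.03],[0,0,0.02],[0,0,0.011],[0,0,0],[0,0,0],[0,0,0],[0,0,0],[0,0,0],[0,0,0]]' --dr '[[0,0,0],[0,0,0],[0,0,0],[0,0,0],[0,0,0],[0,0,0],[0,0,0],[0,0,0],[0,0,0],[0,0,0],[0,0,0]]' --claw '[100,100,100,100,100,100,0,0,0,0,0]' --newtons 60

```text
t: 4.78
tool_pos: [462.4, -331.7, 88.8]
eef_rot: [0.273, 0.962, -0.0, 0.0]
wrist_force: [0.7, -0.6, 0.2]
width: 0.001
grip_force: 0.0
```

The fingers shut without holding anything, so I look.

Run:
```python
from w import *
from cell import snapshot
s=manip.observe();print(s['t'],s['tool_pos'],s['width'],s['grip_force'])
o=np.zeros((420,800,3),np.uint8)
d=snapshot('side');pickle.dump(d,open('s2.pkl','wb'))
o[:,:400]=cv2.resize(d['pixels'][300:405,230:330],(400,420))
d=snapshot('wrist');pickle.dump(d,open('w2.pkl','wb'));o[:300,400:]=cv2.resize(d['pixels'],(400,300))
cv2.imwrite('pics/w2.png',o[:,:,::-1])
```

```text
4.775 [ 462.35160537 -331.73834542   88.77817672] 0.0006976649760706555 0.0
```

View pics/w2.png

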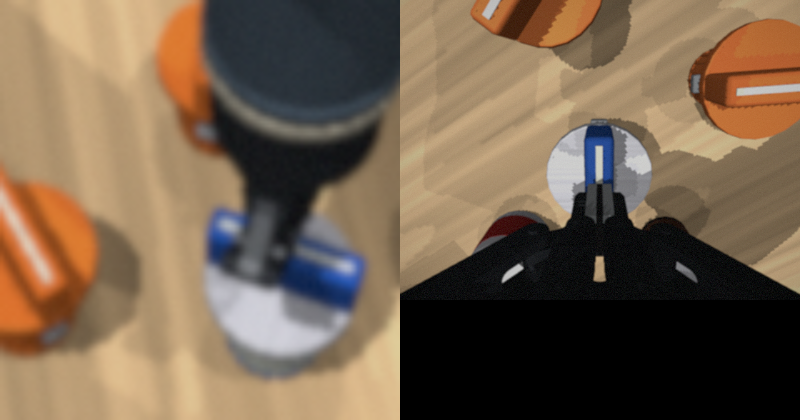

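Run:
```python
from w import *
d=pickle.load(open('w2.pkl','rb'))
a=d['pixels'][160:400,200:360];a=np.clip(a.astype(float)*2.5,0,255).astype(np.uint8)
d=pickle.load(open('s2.pkl','rb'));b=np.clip(d['pixels'][340:400,270:330].astype(float)*1.7,0,255).astype(np.uint8)
o=np.zeros((600,800,3),np.uint8);o[:,:400]=cv2.resize(a,(400,600),interpolation=2);o[:400,400:]=cv2.resize(b,(400,400),interpolation=2)
cv2.imwrite('pics/w2b.png',o[:,:,::-1])
for p in((462,-332,89),(462,-332,116),(430,-313,116)):print(proj(pickle.load(open('w2.pkl','rb')),p),proj(d,p))
```

```text
[278.8391357  248.45620248] [298.68185502 366.39761147]
[278.8356957  273.07913727] [299.43072256 360.93813623]
[277.35608743 191.15528413] [281.72427415 354.95160661]
```

View pics/w2b.png

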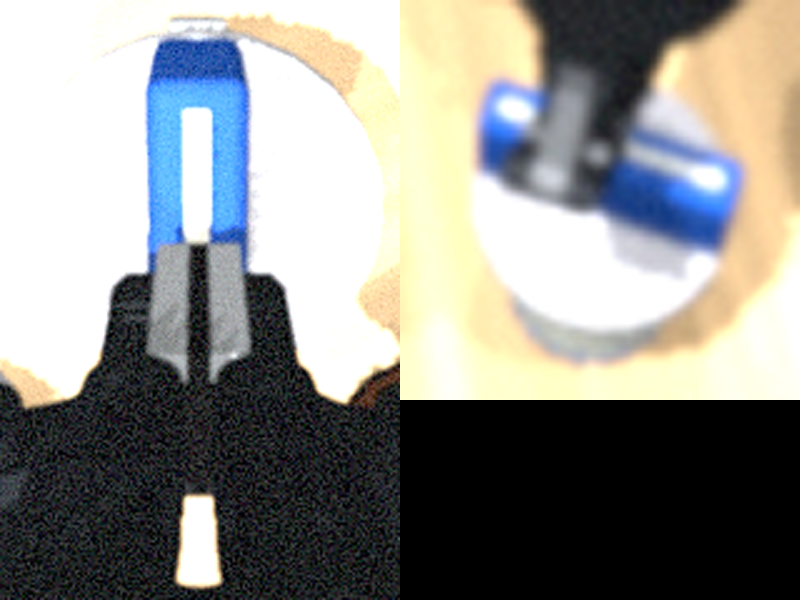

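The fingers do appear to straddle the handle, although the opening reads 0. I lift a little to test the grip.

carry_out --linear '[[0,0,0],[0,0,-0.01],[0,0,-0.02],[0,0,0],[0,0,0]]' --dr '[[0,0,0],[0,0,0],[0,0,0],[0,0,0],[0,0,0]]' --claw '[0,0,0,0,0]' --newtons 80

```text
t: 5.5
tool_pos: [462.3, -331.6, 118.7]
eef_rot: [0.273, 0.962, 0.0, 0.0]
wrist_force: [-0.9, 0.5, -0.8]
width: -0.001
grip_force: 0.0
```

Run:
```python
from w import *
from cell import snapshot
s=manip.observe();print(s['t'],s['tool_pos'],s['width'],s['grip_force'],s['wrist_force'])
p=pickle.load(open('w2.pkl','rb'))
d=snapshot('wrist');pickle.dump(d,open('w3.pkl','wb'))
for q in(p,d): 
    for a,c,_ in blobs(q,(105,120,40),(130,255,255),(0,0,560,420),80): print(a,c)
a=d['pixels'][120:400,160:400];a=np.clip(a.astype(float)*2,0,255).astype(np.uint8)
d=snapshot('side');b=np.clip(d['pixels'][320:400,260:340].astype(float)*1.7,0,255).astype(np.uint8)
o=np.zeros((467,800,3),np.uint8);o[:,:400]=cv2.resize(a,(400,467));o[:400,400:]=cv2.resize(b,(400,400))
cv2.imwrite('pics/w3.png',o[:,:,::-1])
```

```text
5.5 [ 462.33169264 -331.55729233  118.67454118] -0.0007954429126925424 0.0 [-0.86702927  0.53007358 -0.83766716]
2507 [278.43318708 214.5388911 ]
2233 [278.40931482 207.74697716]
```

View pics/w3.png

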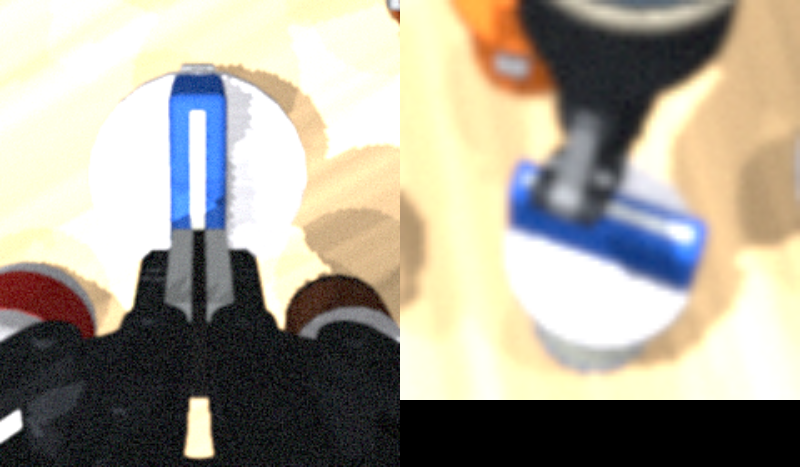

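The handle did not come along: the fingers are shut and empty, and look identical at both heights. So I check where the fingertips really are relative to the reported TCP.

Run:
```python
from w import *
from cell import snapshot
d=pickle.load(open('w3.pkl','rb'));t=manip.observe()['tool_pos']
Q=R.from_quat(manip.observe()['eef_rot']).as_matrix();M=d['camera_from_world']
print('cam axes in tool',(Q.T@M[:3,:3].T).round(3).tolist(),'cam pos in tool',(Q.T@((-M[:3,:3].T@M[:3,3])-t)).round(1))
for dz in(0,-10,-20,-30,-40):
  for x in(-11,0,11):
    print(dz,x,[proj(d,t+Q@np.array([x,y,dz])).round(0).tolist() for y in(-43,0,43)])
s=pickle.load(open('s2.pkl','rb'));t2=t-[0,0,29.9]
for dz in(0,-13,-27): print('side w2',dz,[proj(s,t2+Q@np.array([x,y,dz])).round(1).tolist() for y in(-15,15) for x in (-11,11)])
```

```text
cam axes in tool [[0.0, -0.956, -0.294], [1.0, 0.0, 0.001], [-0.001, -0.294, 0.956]] cam pos in tool [  76.3   -0.4 -176.2]
0 -11 [[197.0, 267.0], [280.0, 267.0], [362.0, 267.0]]
0 0 [[195.0, 248.0], [280.0, 248.0], [364.0, 248.0]]
0 11 [[194.0, 227.0], [280.0, 227.0], [365.0, 228.0]]
-10 -11 [[192.0, 276.0], [280.0, 276.0], [367.0, 276.0]]
-10 0 [[191.0, 256.0], [280.0, 256.0], [368.0, 256.0]]
-10 11 [[189.0, 235.0], [280.0, 235.0], [370.0, 235.0]]
-20 -11 [[188.0, 287.0], [280.0, 287.0], [372.0, 287.0]]
-20 0 [[186.0, 265.0], [280.0, 265.0], [373.0, 265.0]]
-20 11 [[184.0, 243.0], [280.0, 243.0], [375.0, 243.0]]
-30 -11 [[182.0, 298.0], [280.0, 298.0], [377.0, 298.0]]
-30 0 [[181.0, 275.0], [280.0, 275.0], [379.0, 275.0]]
-30 11 [[179.0, 252.0], [280.0, 252.0], [381.0, 252.0]]
-40 -11 [[177.0, 310.0], [280.0, 311.0], [383.0, 311.0]]
-40 0 [[174.0, 287.0], [280.0, 287.0], [385.0, 287.0]]
-40 11 [[172.0, 262.0], [280.0, 262.0], [387.0, 262.0]]
side w2 0 [[301.6, 375.0], [291.2, 371.2], [306.0, 361.4], [295.8, 357.8]]
side w2 -13 [[302.0, 372.5], [291.5, 368.7], [306.4, 358.7], [296.1, 355.1]]
side w2 -27 [[302.4, 369.7], [291.8, 365.8], [306.9, 355.8], [296.5, 352.2]]
```

The wrist view puts the finger ends about 30 mm short of the reported TCP. That fits the fingers having shut above the 116 mm handle at TCP z = 89, which needs an offset of at least 27 mm. I grip again lower, half open so the fingers stay above the disc, and watch the force.

carry_out --linear '[[0,0,0],[0,0,0],[0,0,0],[0,0,0.02],[0,0,0.02],[0,0,0.01],[0,0,0]]' --dr '[[0,0,0],[0,0,0],[0,0,0],[0,0,0],[0,0,0],[0,0,0],[0,0,0]]' --claw '[55,55,55,55,55,55,55]' --newtons 60

```text
t: 6.48
tool_pos: [462.0, -331.6, 68.3]
eef_rot: [0.273, 0.962, 0.0, -0.001]
wrist_force: [0.1, -0.6, -0.1]
width: 0.546
grip_force: 0.0
```

carry_out --linear '[[0,0,0.006],[0,0,0.004],[0,0,0]]' --dr '[[0,0,0],[0,0,0],[0,0,0]]' --claw '[55,55,55]'

```text
t: 6.85
tool_pos: [462.2, -331.6, 58.6]
eef_rot: [0.273, 0.962, 0.0, -0.0]
wrist_force: [0.1, 0.3, 0.4]
width: 0.549
grip_force: 0.0
```

carry_out --linear '[[0,0,0],[0,0,0],[0,0,0],[0,0,0]]' --dr '[[0,0,0],[0,0,0],[0,0,0],[0,0,0]]' --claw '[0,0,0,0]'

```text
t: 7.35
tool_pos: [462.5, -332.1, 59.1]
eef_rot: [0.273, 0.962, -0.0, 0.0]
wrist_force: [-0.6, -0.7, 4.5]
width: 0.195
grip_force: 59.5
```

Now it holds: opening about 17 mm, 59 N. I lift, then check.

carry_out --linear '[[0,0,-0.01],[0,0,-0.03],[0,0,-0.04],[0,0,-0.04],[0,0,-0.03],[0,0,0]]' --dr '[[0,0,0],[0,0,0],[0,0,0],[0,0,0],[0,0,0],[0,0,0]]' --claw '[0,0,0,0,0,0]'

```text
t: 8.1
tool_pos: [463.0, -332.4, 210.9]
eef_rot: [0.273, 0.962, -0.0, 0.002]
wrist_force: [0.7, -1.1, -3.8]
width: 0.201
grip_force: 59.1
```

Run:
```python
from w import *
s=manip.observe();t=s['tool_pos'];print(t,s['width'],yaw())
print(tool(np.array([563.4,182,209])-t))
from cell import snapshot
d=snapshot('wrist');pickle.dump(d,open('w4.pkl','wb'))
b=blobs(d,(105,120,40),(130,255,255),(0,0,560,420),80)[0];print(b[0],b[1],cv2.minAreaRect(b[2]))
w=blobs(d,(0,0,80),(180,80,255),(240,100,320,260),30)
for q in w: print(q[0],q[1],q[2].min(0),q[2].max(0))
Q=R.from_quat(s['eef_rot']).as_matrix()
for dz in(-57,): # handle top = point+18 = TCP+57
  for x in(40,33,0): print(dz,x,[proj(d,t+Q@np.array([x,y,dz])).round(1).tolist() for y in(-9,0,9)])
```

```text
[ 462.96834122 -332.38046428  210.88016116] 0.20053753735481006 (array([148.35,  58.35]), array([-3.6e-03,  2.0e-04, -1.0e+00]))
[184.4 490.6   1.3]
7108 [279.01955543 284.58806978] ((279.0, 292.0), (202.0, 50.0), 90.0)
2619 [279.12829324 215.82817869] [240. 177.] [319. 259.]
412 [279.         243.65048544] [273. 228.] [285. 259.]
97 [253.37113402 127.37113402] [240. 118.] [265. 138.]
-57 40 [[253.0, 206.2], [280.1, 206.2], [307.2, 206.2]]
-57 33 [[253.4, 226.0], [280.1, 226.0], [306.7, 226.0]]
-57 0 [[255.2, 311.3], [280.0, 311.3], [304.7, 311.4]]
```

carry_out --linear '[[0.009,0.025,0],[0.018,0.049,0],[0.018,0.049,0],[0.018,0.049,0],[0.018,0.049,0],[0.018,0.049,0],[0.018,0.049,0],[0.018,0.049,0],[0.018,0.049,0],[0.018,0.049,0],[0.0135,0.0246,0],[0,0,0]]' --dr '[[0,0,0],[0,0,0],[0,0,0],[0,0,0],[0,0,0],[0,0,0],[0,0,0],[0,0,0],[0,0,0],[0,0,0],[0,0,0],[0,0,0]]' --claw '[0,0,0,0,0,0,0,0,0,0,0,0]'

```text
t: 9.65
tool_pos: [561.2, 185.9, 206.3]
eef_rot: [0.27, 0.963, -0.001, -0.002]
wrist_force: [0.7, -0.1, -2.6]
width: 0.197
grip_force: 59.2
```

carry_out --linear '[[0,0,0],[0,0,0],[0,0,0],[0,0,0],[0,0,0],[0,0,0],[0,0,0],[0,0,0],[0,0,0]]' --dr '[[0,0,10],[0,0,10],[0,0,10],[0,0,10],[0,0,10],[0,0,10],[0,0,10.6],[0,0,0],[0,0,0]]' --claw '[0,0,0,0,0,0,0,0,0]'

```text
t: 10.78
tool_pos: [562.4, 182.1, 208.2]
eef_rot: [0.777, 0.629, -0.001, -0.0]
wrist_force: [-0.7, 0.1, -1.6]
width: 0.192
grip_force: 59.1
```

Run:
```python
from w import *
from cell import snapshot
s=manip.observe();t=s['tool_pos'];print(s['t'],t,s['width'],s['wrist_force'],yaw())
o=np.zeros((420,800,3),np.uint8)
d=snapshot('side');pickle.dump(d,open('s5.pkl','wb'));a=d['pixels'][120:225,240:340]
e=snapshot('wrist');pickle.dump(e,open('w5.pkl','wb'))
o[:,:400]=cv2.resize(a,(400,420),interpolation=2);o[:300,400:]=cv2.resize(e['pixels'],(400,300))
cv2.imwrite('pics/w5.png',np.clip(o[:,:,::-1].astype(float)*1.5,0,255).astype(np.uint8))
for n,q,roi in(('side',d,(255,140,330,225)),('wrist',e,(0,0,560,420))):
    for nm,lo,hi in(('y',(20,120,60),(32,255,255)),('g',(40,90,40),(85,255,255)),('b',(105,120,40),(130,255,255))):
        for A,c,p in blobs(q,lo,hi,roi,12): print(n,nm,A,c.round(1),plane(q,c,100).round(1)[:2])
```

```text
10.775 [562.36652535 182.12905291 208.15324122] 0.19241847043113042 [-0.70841145  0.06432176 -1.58904261] (array([ 77.94, -12.06]), array([-8.e-04, -8.e-04, -1.e+00]))
side y 25 [290.6 201. ] [550.7 127.5]
side b 610 [318.5 152.9] [687.  322.3]
side b 91 [292.  151.1] [606.2 347. ]
side b 88 [257.  150.9] [496.6 368.4]
wrist y 178 [283.  131.3] [573.5 227.5]
wrist y 112 [261.8  75.2] [566.8 269.5]
wrist y 85 [265.6  92.3] [566.8 257.5]
wrist y 38 [282.4  90.7] [579.1 256. ]
wrist g 139 [340.5 182.8] [609.2 179.4]
wrist g 79 [223.1 200.1] [516.1 184.9]
wrist b 7111 [279.  284.8] [543.7 102.4]
```

View pics/w5.png

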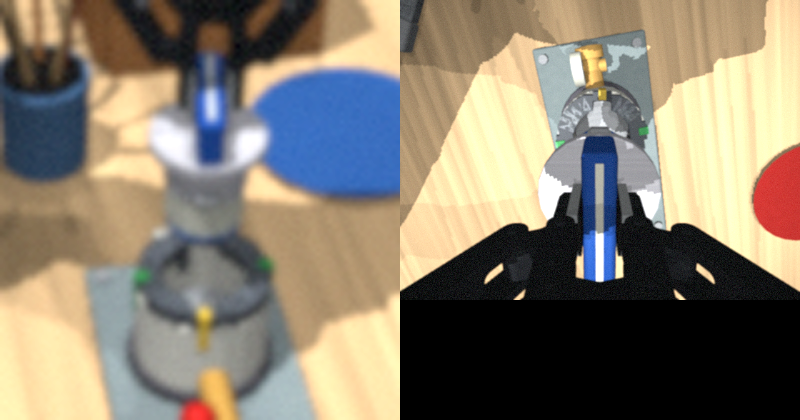

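The side view shows the filter hanging above the strainer (disc at (210,135) in the crop, mouth at (205,275)). The wrist view shows the handle in line with the yellow mark, its end at about row 192 and its top edge near row 214. I measure that end to get the filter's offset along the fingers.

Run:
```python
from w import *
from scipy.optimize import fsolve
for f in('w4','w5'):
    d=pickle.load(open(f+'.pkl','rb'))
    p=d['pixels'][184:232,262:272].mean(1).astype(int)
    if 1: print(f,[(184+i,v.tolist()) for i,v in enumerate(p) if i%2==0 or 1][::2])
def row(x,dz):
    rx,rz=x-76.3,dz+176.2
    return 210+374*(-.956*rx-.294*rz)/(-.294*rx+.956*rz)
for r1,r2 in((192,214),(190,212),(191,216),(191,212)): print(r1,r2,fsolve(lambda q:[row(q[0],q[1]+36)-r1,row(q[0],q[1])-r2],[40,-57]))
s=pickle.load(open('s5.pkl','rb'));t=np.array([562.4,182.1,208.2])
ux=np.array([.21,.978,0]);uy=np.array([.978,-.21,0])
for off in(0,-3):
  c=t+[0,0,39]+off*ux
  print(off,'near end top corners',[proj(s,c-40*ux+k*9*uy+[0,0,18]).round(1).tolist() for k in(-1,1)],'bottom',[proj(s,c-40*ux+k*9*uy-[0,0,18]).round(1).tolist() for k in(-1,1)],'disc near',proj(s,c-40*ux-[0,0,28]).round(1))
b=blobs(s,(105,120,40),(130,255,255),(255,140,330,225),12)[1];print(b[2].min(0),b[2].max(0))
```

```text
w4 [(184, [86, 88, 92]), (186, [81, 80, 85]), (188, [87, 87, 90]), (190, [60, 65, 82]), (192, [17, 33, 67]), (194, [10, 30, 66]), (196, [16, 33, 68]), (198, [17, 33, 68]), (200, [15, 35, 69]), (202, [15, 33, 70]), (204, [16, 35, 70]), (206, [13, 32, 68]), (208, [12, 31, 67]), (210, [14, 34, 68]), (212, [16, 37, 77]), (214, [23, 51, 103]), (216, [31, 63, 127]), (218, [33, 68, 136]), (220, [36, 70, 142]), (222, [36, 73, 146]), (224, [37, 75, 148]), (226, [40, 75, 150]), (228, [38, 75, 149]), (230, [38, 76, 148])]
w5 [(184, [71, 73, 75]), (186, [72, 72, 75]), (188, [73, 73, 77]), (190, [53, 56, 69]), (192, [15, 29, 59]), (194, [13, 29, 59]), (196, [10, 26, 57]), (198, [11, 28, 58]), (200, [13, 28, 59]), (202, [15, 31, 60]), (204, [13, 28, 59]), (206, [11, 28, 59]), (208, [9, 26, 58]), (210, [12, 28, 60]), (212, [11, 29, 62]), (214, [16, 36, 72]), (216, [21, 41, 82]), (218, [19, 41, 84]), (220, [21, 42, 85]), (222, [15, 38, 83]), (224, [20, 42, 87]), (226, [17, 41, 85]), (228, [18, 41, 86]), (230, [21, 43, 86])]
192 214 [ 30.14516816 -31.6393996 ]
190 212 [ 31.85626334 -34.38591141]
191 216 [ 35.42690508 -50.5056589 ]
191 212 [ 29.24987489 -26.06927039]
0 near end top corners [[289.5, 150.1], [296.6, 150.2]] bottom [[289.0, 161.3], [295.9, 161.4]] disc near [292.3 164.4]
-3 near end top corners [[289.6, 150.9], [296.7, 151.0]] bottom [[289.0, 162.0], [296.0, 162.1]] disc near [292.3 165.1]
[289. 140.] [296. 160.]
```

I correct by about 1.5 mm and 0.4°, and lower the cartridge into the mouth.

carry_out --linear '[[0.0016,0.0008,0.01],[0,0,0.03],[0,0,0.02],[0,0,0.02],[0,0,0.008],[0,0,0]]' --dr '[[0,0,0.4],[0,0,0],[0,0,0],[0,0,0],[0,0,0],[0,0,0]]' --claw '[0,0,0,0,0,0]' --newtons 100

```text
t: 11.62
tool_pos: [563.8, 184.0, 120.4]
eef_rot: [0.781, 0.625, -0.0, -0.0]
wrist_force: [0.2, 1.2, -2.3]
width: 0.187
grip_force: 101.0
```

Run:
```python
from w import *
from cell import snapshot
s=manip.observe();t=s['tool_pos'];print(s['t'],t,s['width'],s['wrist_force'],s['wrist_torque'],yaw())
d=snapshot('side');pickle.dump(d,open('s6.pkl','wb'));a=d['pixels'][140:230,245:335]
e=snapshot('wrist');pickle.dump(e,open('w6.pkl','wb'))
o=np.zeros((400,800,3),np.uint8)
o[:,:400]=cv2.resize(a,(400,400),interpolation=2);o[:,400:]=cv2.resize(e['pixels'][80:280,180:380],(400,400))
cv2.imwrite('pics/w6.png',np.clip(o[:,:,::-1].astype(float)*1.7,0,255).astype(np.uint8))
```

```text
11.625 [563.77813125 184.03466135 120.43851813] 0.18715825074934503 [ 0.18100535  1.15905343 -2.30470951] [-0.02597272  0.0196027   0.00546896] (array([ 77.35, -12.65]), array([-3.e-04, -4.e-04, -1.e+00]))
```

View pics/w6.png

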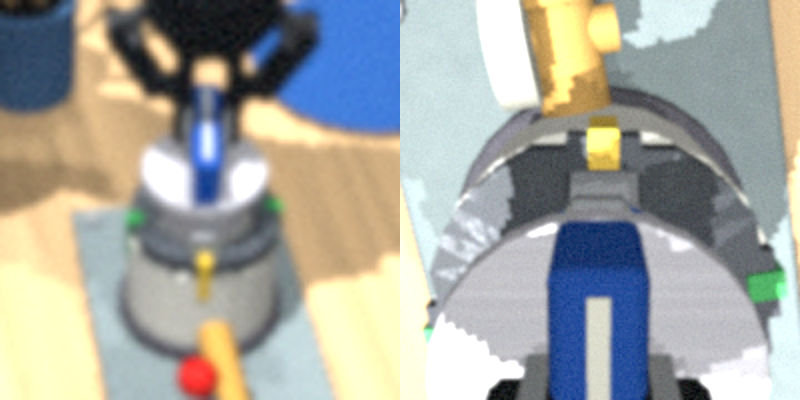

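The wrist view shows the steel lug (605,190) in line with the yellow mark (603,145), and the cartridge is in with no side force. I press down.

carry_out --linear '[[0,0,0.004],[0,0,0.004],[0,0,0.004],[0,0,0]]' --dr '[[0,0,0],[0,0,0],[0,0,0],[0,0,0]]' --claw '[0,0,0,0]'

```text
t: 12.22
tool_pos: [564.0, 184.3, 108.7]
eef_rot: [0.781, 0.625, 0.0, -0.0]
wrist_force: [0.8, 0.9, 0.6]
width: 0.19
grip_force: 101.6
```

carry_out --linear '[[0,0,0.004],[0,0,0.004],[0,0,0]]' --dr '[[0,0,0],[0,0,0],[0,0,0]]' --claw '[0,0,0]'

```text
t: 12.6
tool_pos: [564.1, 184.2, 100.7]
eef_rot: [0.781, 0.625, 0.0, 0.0]
wrist_force: [-0.1, 1.4, 6.1]
width: 0.189
grip_force: 102.2
```

carry_out --linear '[[0,0,0.004],[0,0,0.003],[0,0,0]]' --dr '[[0,0,0],[0,0,0],[0,0,0]]' --claw '[0,0,0]'

```text
t: 12.98
tool_pos: [564.1, 184.2, 94.0]
eef_rot: [0.781, 0.625, 0.0, -0.0]
wrist_force: [-2.1, 1.3, 8.2]
width: 0.191
grip_force: 102.6
```

carry_out --linear '[[0,0,0.002],[0,0,0],[0,0,0]]' --dr '[[0,0,0],[0,0,0],[0,0,0]]' --claw '[0,0,0]'

```text
t: 13.35
tool_pos: [564.1, 184.2, 92.3]
eef_rot: [0.781, 0.625, 0.0, -0.0]
wrist_force: [-1.8, 1.4, 9.4]
width: 0.187
grip_force: 102.7
```

Fully pressed: about 13 N of spring minus the weight. Now I turn clockwise, watching the load.

carry_out --linear '[[0,0,0.0005],[0,0.0002,0],[0,0.0002,0],[0,0.0002,0],[0,0,0]]' --dr '[[0,0,0],[0,0,8],[0,0,8],[0,0,8],[0,0,0]]' --claw '[0,0,0,0,0]'

```text
t: 13.98
tool_pos: [565.8, 183.5, 92.0]
eef_rot: [0.894, 0.448, 0.001, 0.001]
wrist_force: [0.8, 0.7, 9.5]
width: 0.183
grip_force: 102.7
```

Run:
```python
from w import *
s=manip.observe();print(s['t'],s['tool_pos'],s['wrist_force'].round(1),s['wrist_torque'].round(2),yaw(),s['joint_pos'][-1])
```

```text
13.975 [565.75642483 183.49986996  91.98946946] [0.8 0.7 9.5] [ 0.09 -0.18 -0.08] (array([ 53.21, -36.79]), array([ 0.0012,  0.0026, -1.    ])) -0.2733625649956689
```

carry_out --linear '[[0,0.0002,0],[0,0.0002,0],[0,0.0002,0],[0,0.0002,0],[0,0.0002,0],[0,0.0002,0],[0,0.0002,0],[0,0,0],[0,0,0]]' --dr '[[0,0,8],[0,0,8],[0,0,8],[0,0,8],[0,0,8],[0,0,8],[0,0,8],[0,0,0],[0,0,0]]' --claw '[0,0,0,0,0,0,0,0,0]'

```text
t: 15.1
tool_pos: [567.3, 181.3, 92.4]
eef_rot: [1.0, -0.024, 0.002, 0.001]
wrist_force: [3.8, -2.1, 8.3]
width: 0.185
grip_force: 102.5
```

Run:
```python
from w import *
s=manip.observe();print(s['t'],s['tool_pos'],s['wrist_force'].round(1),s['wrist_torque'].round(2),yaw(),s['joint_pos'][-1])
from cell import snapshot
e=snapshot('wrist');pickle.dump(e,open('w7.pkl','wb'))
cv2.imwrite('pics/w7.png',np.clip(e['pixels'][:,:,::-1].astype(float)*1.7,0,255).astype(np.uint8))
for nm,lo,hi in(('y',(20,120,60),(32,255,255)),('g',(40,90,40),(85,255,255)),('b',(105,120,40),(130,255,255))):
    for A,c,p in blobs(e,lo,hi,(0,0,560,420),40): print(nm,A,c.round(1),plane(e,c,100).round(1)[:2])
```

```text
15.1 [567.25114471 181.28879176  92.37769963] [ 3.8 -2.1  8.3] [-0.55 -0.88 -0.08] (array([ -2.71, -92.71]), array([ 0.0047,  0.0019, -1.    ])) -1.0720232465236292
y 1433 [504.8 181.7] [595.8  75.9]
y 370 [185.2 241.1] [573.4 227. ]
y 323 [407.7 220.6] [578.9 119.8]
y 260 [373.9 271.5] [552.8 135.2]
y 152 [163.6 220.3] [584.5 236. ]
y 148 [129.7 223. ] [583.9 252.3]
y 121 [161.6 198.8] [595.1 235.5]
g 544 [280.2 160.3] [610.7 179.2]
b 7050 [279. 285.] [547.5 182.7]
```

View pics/w7.png

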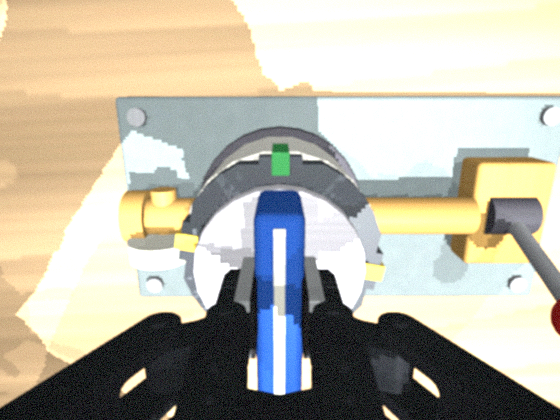

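The handle (280,200) lies in line with the green mark (280,160). I ease the side load, let it up, and release.

carry_out --linear '[[0.0015,0,0],[0,0,-0.002],[0,0,-0.002],[0,0,-0.002],[0,0,-0.001],[0,0,0]]' --dr '[[0,0,0],[0,0,0],[0,0,0],[0,0,0],[0,0,0],[0,0,0]]' --claw '[0,0,0,0,0,0]'

```text
t: 15.9
tool_pos: [567.4, 181.3, 98.9]
eef_rot: [1.0, -0.024, 0.001, 0.001]
wrist_force: [1.1, -2.0, 6.8]
width: 0.188
grip_force: 102.3
```

carry_out --linear '[[0,0,0],[0,0,0],[0,0,0],[0,0,0],[0,0,-0.01],[0,0,-0.03],[0,0,-0.05],[0,0,-0.05],[0,0,0]]' --dr '[[0,0,0],[0,0,0],[0,0,0],[0,0,0],[0,0,0],[0,0,0],[0,0,0],[0,0,0],[0,0,0]]' --claw '[50,50,50,50,50,50,50,50,50]'

```text
t: 17.02
tool_pos: [568.3, 181.7, 242.6]
eef_rot: [1.0, -0.023, 0.003, -0.001]
wrist_force: [-0.2, -0.7, -1.0]
width: 0.5
grip_force: 0.0
```

Run:
```python
from w import *
s=manip.observe();t=s['tool_pos'];print(s['t'],t,s['wrist_force'].round(1),yaw())
from cell import snapshot
e=snapshot('wrist');pickle.dump(e,open('w8.pkl','wb'))
d=snapshot('side');pickle.dump(d,open('s8.pkl','wb'))
x=snapshot('top');pickle.dump(x,open('t8.pkl','wb'))
for n,q,roi in(('w',e,(100,60,460,420)),('s',d,(265,150,320,215)),('t',x,(185,140,260,220))):
    for A,c,p in blobs(q,(105,120,40),(130,255,255),roi,30):
        r=cv2.minAreaRect(p);b=np.array([plane(q,k,156)[:2] for k in cv2.boxPoints(r)]);print(n,A,c.round(1),b.round(1).tolist(),b.mean(0).round(1))
b=[blobs(d,(0,160,90),(6,255,255),(275,210,305,240))[0][1]];print(b)
print('expect locked top',[proj(d,np.array([563.2+k*40,182.2-k*1.8,100+38+18])).round(1).tolist() for k in(-1,1)])
```

```text
17.025 [568.29459362 181.69099646 242.56686355] [-0.2 -0.7 -1. ] (array([ -2.67, -92.67]), array([ 0.006 , -0.0012, -1.    ]))
w 1611 [279.4 196.7] [[605.2, 188.3], [604.5, 172.2], [523.1, 175.2], [523.9, 192.8]] [564.2 182.1]
s 226 [290.6 177.9] [[523.3, 183.8], [598.7, 178.8], [591.1, 140.8], [517.5, 146.0]] [557.7 162.3]
s 225 [312.2 156.5] [[620.7, 275.9], [667.6, 267.2], [647.5, 195.8], [602.5, 204.3]] [634.6 235.8]
t 152 [211.  179.1] [[518.6, 192.0], [586.0, 189.0], [584.8, 168.7], [517.4, 171.7]] [551.7 180.3]
[array([288.98, 224.32])]
expect locked top [[277.2, 174.0], [305.3, 171.4]]
```

The handle is now centred at (564.2, 182.1) with heading -2.2°, let go and in the lock. Next is the valve: I shut the fingers and go to the near side of the ball.

carry_out --linear '[[-0.02,0.038,0],[-0.02,0.038,0],[-0.02,0.038,0],[-0.021,0.0386,0],[0,0,0.04],[0,0,0.05],[0,0,0.05],[0,0,0.03],[0,0,0.004],[0,0,0]]' --dr '[[0,0,0],[0,0,0],[0,0,0],[0,0,0],[0,0,0],[0,0,0],[0,0,0],[0,0,0],[0,0,0],[0,0,0]]' --claw '[0,0,0,0,0,0,0,0,0,0]' --newtons 40

```text
t: 18.42
tool_pos: [478.5, 33.6, 64.5]
eef_rot: [1.0, -0.023, -0.0, 0.0]
wrist_force: [-0.6, -0.7, 0.4]
width: -0.003
grip_force: 0.0
```

```bash
cat > ball.py <<'E'
from w import *
from cell import snapshot
s=manip.observe();print(s['t'],s['tool_pos'].round(1),s['wrist_force'].round(1),yaw()[0])
for n,roi in(('side',(275,200,325,245)),('top',(255,150,290,205)),('wrist',(0,0,560,420))):
    d=snapshot(n)
    for A,c,p in blobs(d,(0,160,70),(8,255,255),roi,12)[:2]: print(n,A,c.round(1),'at z107',plane(d,c,107).round(1)[:2])
    if n=='side':
        k=blobs(d,(105,120,40),(130,255,255),(265,150,309,215),30)
        for A,c,p in k: print('blue',A,c.round(1),[(col,int(p[p[:,0]==col,1].min())) for col in(280,290,300) if (p[:,0]==col).any()])
        for z in(33,38,43): print(z,[proj(d,[563.2+dx,182.2+9,100+z+18]).round(1).tolist() for dx in(-35,-5,25)])
E
python3 ball.py
```

```text
18.425 [478.5  33.6  64.5] [-0.6 -0.7  0.4] [ -2.68 -92.68]
side 52 [289.5 224.2] at z107 [526.5  36.6]
blue 115 [296.5 177.7] [(290, 180), (300, 173)]
blue 56 [305.9 154.4] []
33 [[278.4, 173.5], [288.8, 172.2], [299.1, 170.9]]
38 [[278.5, 172.1], [288.9, 170.8], [299.2, 169.5]]
43 [[278.5, 170.8], [288.9, 169.5], [299.3, 168.2]]
wrist 3198 [276.8 170.6] at z107 [525.   32.9]
```

The ball is at about (525, 33), straight ahead of the fingers. I push.

carry_out --linear '[[0.015,0,0],[0.012,0,0],[0.012,0,0],[0.012,0,0],[0.012,0,0],[0.012,0,0],[0,0,0]]' --dr '[[0,0,0],[0,0,0],[0,0,0],[0,0,0],[0,0,0],[0,0,0],[0,0,0]]' --claw '[0,0,0,0,0,0,0]'

```text
t: 19.45
tool_pos: [554.5, 30.2, 64.1]
eef_rot: [1.0, -0.023, 0.0, 0.0]
wrist_force: [0.1, 0.2, -0.9]
width: -0.0
grip_force: 0.0
```

```bash
python3 ball.py
```

```text
19.45 [554.5  30.2  64.1] [ 0.1  0.2 -0.9] [ -2.64 -92.64]
side 19 [310.1 223.1] at z107 [581.   30.1]
blue 88 [282.1 178.8] [(280, 175)]
33 [[278.4, 173.5], [288.8, 172.2], [299.1, 170.9]]
38 [[278.5, 172.1], [288.9, 170.8], [299.2, 169.5]]
43 [[278.5, 170.8], [288.9, 169.5], [299.3, 168.2]]
wrist 3210 [276.5 230.1] at z107 [576.6  30.6]
```

carry_out --linear '[[0.008,0,0],[0.005,0,0],[0.003,0,0],[0,0,0]]' --dr '[[0,0,0],[0,0,0],[0,0,0],[0,0,0]]' --claw '[0,0,0,0]'

```text
t: 20.1
tool_pos: [569.8, 29.7, 64.2]
eef_rot: [1.0, -0.023, 0.0, 0.0]
wrist_force: [0.8, 0.3, -0.3]
width: 0.005
grip_force: 0.0
```

carry_out --linear '[[0.002,0,0],[0,0,0]]' --dr '[[0,0,0],[0,0,0]]' --claw '[0,0]'

```text
t: 20.35
tool_pos: [571.5, 29.7, 64.2]
eef_rot: [1.0, -0.023, 0.0, 0.0]
wrist_force: [-0.3, 0.4, 0.8]
width: -0.001
grip_force: 0.1
```

carry_out --linear '[[0.002,0,0],[0,0,0]]' --dr '[[0,0,0],[0,0,0]]' --claw '[0,0]'

```text
t: 20.6
tool_pos: [572.5, 29.6, 64.1]
eef_rot: [1.0, -0.023, -0.001, -0.0]
wrist_force: [-4.9, -0.1, 1.8]
width: -0.002
grip_force: 2.5
```

```bash
python3 ball.py
```

```text
20.6 [572.5  29.6  64.1] [-4.9 -0.1  1.8] [ -2.66 -92.66]
side 35 [315.6 223.4] at z107 [594.9  26.1]
blue 153 [286.  178.4] [(280, 175), (290, 174)]
33 [[278.4, 173.5], [288.8, 172.2], [299.1, 170.9]]
38 [[278.5, 172.1], [288.9, 170.8], [299.2, 169.5]]
43 [[278.5, 170.8], [288.9, 169.5], [299.3, 168.2]]
wrist 2900 [277.1 230.4] at z107 [595.7  29.6]
```

The lever is at its stop (5 N, ball at x ≈ 595, expected 594.8). I back off and rise.

carry_out --linear '[[-0.02,0,0],[-0.03,0,0],[-0.04,0,0],[-0.01,0,-0.04],[0,0,-0.05],[0,0,-0.05],[0,0,-0.04],[0,0,0],[0,0,0]]' --dr '[[0,0,0],[0,0,0],[0,0,0],[0,0,0],[0,0,0],[0,0,0],[0,0,0],[0,0,0],[0,0,0]]' --claw '[0,0,0,0,0,0,0,0,0]'

```text
t: 21.88
tool_pos: [473.7, 34.5, 243.8]
eef_rot: [1.0, -0.023, 0.0, -0.0]
wrist_force: [0.2, 0.6, -0.1]
width: 0.001
grip_force: 0.0
```

Run:
```python
from w import *
from cell import snapshot
s=manip.observe();print(s['t'],s['tool_pos'].round(1),s['wrist_force'].round(1))
d=snapshot('side');t=snapshot('top');w=snapshot('wrist')
for n,q,roi in(('s',d,(290,200,330,245)),('t',t,(255,140,295,200)),('w',w,(0,0,560,420))):
    for A,c,p in blobs(q,(0,160,70),(8,255,255),roi,12)[:1]: print(n,'ball',A,c.round(1),plane(q,c,104).round(1)[:2])
E=[]
for n,q,roi in(('s',d,(266,158,309,200)),('t',t,(185,150,250,205)),('w',w,(0,0,560,420))):
    for A,c,p in blobs(q,(105,120,40),(130,255,255),roi,40)[:2]:
        print(n,'blue',A,c.round(1),p.min(0),p.max(0),'w/ centre at z152',plane(q,c,152).round(1)[:2],'exp point',proj(q,[563.2,182.2,156]).round(1),proj(q,[563.2,182.2,138]).round(1))
# white line on the handle top, two-view height
for n,q,roi in(('s',d,(272,160,312,186)),('t',t,(195,160,228,200))):
    m=blobs(q,(0,0,70),(180,70,255),roi,8)
    for A,c,p in m[:3]: print(n,'white',A,c.round(1),p.min(0),p.max(0))
```

```text
21.875 [473.7  34.5 243.8] [ 0.2  0.6 -0.1]
s ball 58 [315.1 222.5] [595.7  32.1]
w ball 803 [278.3  25.2] [594.8  29.9]
s blue 225 [290.2 178.1] [278. 173.] [303. 183.] w/ centre at z152 [556.1 164.8] exp point [291.3 172.7] [291.1 177.5]
t blue 101 [210.7 168.8] [207. 158.] [215. 183.] w/ centre at z152 [575.1 182.3] exp point [210.4 173.3] [211.5 174.7]
w blue 4379 [66.3 76.3] [32. 14.] [ 95. 138.] w/ centre at z152 [562.7 174.6] exp point [51.6 75.8] [66.3 76.8]
s white 178 [290.7 177.1] [272. 170.] [306. 185.]
s white 24 [274.3 161.5] [272. 160.] [278. 164.]
s white 12 [307.3 162.5] [304. 160.] [311. 165.]
t white 204 [202.5 175.9] [197. 163.] [207. 189.]
t white 35 [210.8 169.3] [210. 161.] [212. 178.]
t white 16 [218.3 164.8] [217. 163.] [221. 168.]
```

One last check of the locked height, using the handle's edges in this oblique wrist view.

Run:
```python
from w import *
from cell import snapshot
w=snapshot('wrist')
p=blobs(w,(105,120,40),(130,255,255),(0,0,560,420),40)[0][2]
print('cols per row',[(r,int(p[p[:,1]==r,0].min()),int(p[p[:,1]==r,0].max())) for r in(40,75,110)])
for z in(28,33,38,43,49):
    print(z,[[proj(w,[563.2+dx,182.2+dy-dx*.045,100+z+dz]).round(0).tolist() for dy,dz in((9,18),(-9,-18))] for dx in(22,0,-22)])
```

```text
cols per row [(40, 35, 82), (75, 42, 87), (110, 48, 92)]
28 [[[41.0, 42.0], [93.0, 47.0]], [[47.0, 77.0], [97.0, 77.0]], [[53.0, 110.0], [101.0, 107.0]]]
33 [[[36.0, 42.0], [90.0, 46.0]], [[43.0, 77.0], [94.0, 77.0]], [[48.0, 110.0], [98.0, 107.0]]]
38 [[[31.0, 41.0], [86.0, 46.0]], [[38.0, 76.0], [91.0, 77.0]], [[44.0, 111.0], [95.0, 107.0]]]
43 [[[26.0, 40.0], [83.0, 45.0]], [[33.0, 76.0], [88.0, 77.0]], [[40.0, 111.0], [92.0, 107.0]]]
49 [[[20.0, 38.0], [79.0, 44.0]], [[27.0, 76.0], [84.0, 77.0]], [[34.0, 111.0], [88.0, 108.0]]]
```

The midpoint of the edges (64.5) matches a height of 38 mm, so the filter is locked. I hand in.

```bash
python3 -c "
from cell import job
print(job.job_done())"
```

```text
the job is handed in; nothing more can be done
None
```

The fresh filter is locked in the strainer at 38 mm and let go, the valve lever is against its open stop, nothing else was touched, and the job was handed in at about 22 s; no verdict came back.

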